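# Clip the sample case shut

## Robot

A 6-joint arm with a two-finger parallel gripper is mounted at the origin on a cart in front of the work surface, level with it; the furniture and walls round the work are solid. World frame = base frame: x ahead of the robot, y to its left, z up, the work surface at z = 0. Lengths are in m, angles in rad, forces in N, time in s.
With the tool pointing down it reaches from about 0.35 to 0.975 m from the base axis. Payload 4.9 kg.
Tool frame: the origin (TCP) lies at the very end of the fingers, on their centre line; the grasp point (between the pads) lies 19 mm behind it (ctrl.grasp_offset is the distance from the TCP to the grasp point, in m); z points along the fingers, y is the line along which they close (so a half turn about z gives the same grasp; the last joint's range is limited). The gripper opens to 85 mm and grips with 20 to 120 N. Pads are 22 mm wide; open, the fingers measure 114 mm over their backs; the gripper's body (76 mm by 85 mm) begins 54 mm behind the grasp point. The pads swing forward as they close: fully open they stand 13 mm farther back than shut.
Start: joints at [-0.119, 0.053, 1.613, -0, 1.476, -0.119], TCP at [0.625, 0, 0.231] pointing down, gripper open.
Joint ranges: [-3.01, 3.01], [-1.01, 2.22], [0.06, 2.58], [-1.02, 4.17], [0.09, 2.62], [-3.14, 3.14]. Speed limits (rad/s): [2.57, 2.57, 3.14, 3.14, 3.14, 3.14].

## Interface

Orientations are given as a rotation vector (axis times angle).
In Python, from station import ctrl, optics gives the robot as it stands.
- The arm moves only by the shell command python3 -m handwheel 'ROWS' [OPENING] [FORCE]. ROWS is JSON, a list of rows, each an object of numbers: "tx", "ty", "tz": the shift along the tool's x, y, z in mm; "roll": the turn about the tool's z in rad. A call has 1 to 12 rows; each row shifts and turns the commanded pose from where the row before left it, along the tool's axes as they then stand; what a row does not reach is not made up. A row lasts 1/12 s, in which the tool goes at most 41.7 mm and 7.16 degrees, less where a joint would pass 70% of its speed; a pose out of reach is approached as far as the arm can. A call with a gripper value outside its range is refused whole. OPENING is the finger opening in mm, from 0 to 85.4, set as the call begins (- or left out, the last holds). The fingers move at their own pace and stop on an object; FORCE is the grip in N (left out, the last holds). Time passes only in rows, so rows that do not move let the fingers close. It gives the time, the measured TCP pose, the force, the opening and the grip force at its end, in the units of the state.
- ctrl.get_obs(): the state, without advancing time (a new reading comes with each control period).
- optics.get_image(name): name is "scene" or "side" or "wrist"; returns (picture, depth): 420x560x3 uint8, red, green, blue; 420x560 float32, m along the optical axis (not along the pixel's ray), 0 where there is no reading.
- optics.camera_params(name): a dict with "mtx" (3x3 intrinsics, pixels), "extrinsics" (4x4, takes a point from camera to world coordinates); the wrist camera has in their place "tool_from_camera" (4x4, takes a point from camera to tool coordinates, whose origin is the TCP and whose axes are the flange's). Camera axes: x right, y down, z forward; pixel columns grow to the right and rows downward; lengths in m; the calibration is good to about 2 mm. A picture is of the moment at which its call begins: read the wrist's pose just before it. camera_params takes no time and is no camera call.
- ctrl.finish_job(): hands the job in; it is judged then, once.
The state is a dict: "t": time; "q": joint angles; "dq": joint speeds; "effort": joint torques, N m; "tool_pos": TCP position; "tool_rot": TCP orientation; "contact_force": force on the tool from outside, world axes, zero at the start; "wrist_torque": the same for the moment, N m; "opening": finger opening in m; "grip_force": force on a finger pad.
Only numpy, scipy, OpenCV 4.12 (cv2) and the standard library are available. Lean on these libraries where they do the work, as an engineer would, in place of code of your own. Each camera call takes 0.05 s, during which the arm holds its last target. There are 200 camera calls.

## Task

Press the open lid of the white sample case down shut, then fold its three orange clip flaps down around the rim, one by one, until each has snapped fully home against the case. Be gentle: never press on the case, lid or clips with more than 30 N, and leave everything else on the bench where it is.

Things in the scene. Friction and masses are not known exactly. Their poses are not given: they have to be found in the camera images.
- tray: dark steel locating tray fixed to the bench, 162 x 202 mm, 16 mm high, origin at the centre of its underside; x away from the robot at yaw 0, y left, z up. In it stands the white sample case with a blue-rimmed clear lid, hinged at the back (+x), which carries three orange clip flaps: left (+y), right (-y), front (-x).
- case_nominal (a point): point fixed to the tray: centre of the case's open top, 79 mm above the bench, if the case stood centred. Case 140 (x) x 180 (y) mm, 3 mm walls. It has play: it may sit up to 6 mm off in the tray's x and in y (not turned), jammed so firmly that it does not slide while worked on; this offset is not measured and must be felt.
- lid_hinge_nominal (a point): point fixed to the tray: middle of the lid's hinge line (along y) if the case stood centred, 78 mm behind (+x) its centre, 82 mm above the bench. True one up to 6 mm off in x and y.
- lid (a joint): lid, rad: 0 = shut, grows as it opens; starts 0.45 to 0.9. 152 (x) x 192 (y) x 6 mm, front edge 154 mm from the hinge line. Stiff hinge, stays where it is left; 1 to 6 N pressing down moves it, then a hard stop. Shut, the pane's top is 84 mm and the rim's top 86 mm above the bench.
- left_hinge_nominal (a point): point fixed to the tray: middle of the left clip's hinge line as it is with the lid shut and the case centred (true one up to 6 mm off in x and y), 84 mm above the bench. The flap is 60 mm wide, 46 mm long, 3 mm thick; home, its outer face is 3 mm outside the hinge line. Push it in about 36 mm below the hinge, where its inner nose meets the catch.
- right_hinge_nominal (a point): point fixed to the tray: middle of the right clip's hinge line as it is with the lid shut and the case centred (true one up to 6 mm off in x and y), 84 mm above the bench. The flap is 60 mm wide, 46 mm long, 3 mm thick; home, its outer face is 3 mm outside the hinge line. Push it in about 36 mm below the hinge, where its inner nose meets the catch.
- front_hinge_nominal (a point): point fixed to the tray: middle of the front clip's hinge line as it is with the lid shut and the case centred (true one up to 6 mm off in x and y), 84 mm above the bench. The flap is 60 mm wide, 46 mm long, 3 mm thick; home, its outer face is 3 mm outside the hinge line. Push it in about 36 mm below the hinge, where its inner nose meets the catch.
- clip_left (a joint): orange clip flap on the left (+y) edge of the lid's rim, hinged along its upper edge, rad: 0 = home, hanging straight down along the case wall; pi/2 = straight out in the lid's plane; larger = folded up. Starts 1.15 to 1.95. A soft spring returns it to about 0.9 unless it has snapped in: it meets a catch at 0.2 (4 to 9 N to pass), snaps over below 0.1 to a hard stop at 0 and stays.
- clip_right (a joint): orange clip flap on the right (-y) edge of the lid's rim, hinged along its upper edge, rad: 0 = home, hanging straight down along the case wall; pi/2 = straight out in the lid's plane; larger = folded up. Starts 1.15 to 1.95. A soft spring returns it to about 0.9 unless it has snapped in: it meets a catch at 0.2 (4 to 9 N to pass), snaps over below 0.1 to a hard stop at 0 and stays.
- clip_front (a joint): orange clip flap on the front (-x) edge of the lid's rim, hinged along its upper edge, rad: 0 = home, hanging straight down along the case wall; pi/2 = straight out in the lid's plane; larger = folded up. Starts 1.15 to 1.95. A soft spring returns it to about 0.9 unless it has snapped in: it meets a catch at 0.2 (4 to 9 N to pass), snaps over below 0.1 to a hard stop at 0 and stays.
- blue_cap_bottle: bystander: white bottle with blue cap, 56 mm across, 103 mm high, origin at the centre of its underside
- dish: bystander: shallow round covered dish, 64 mm across, 16 mm high, origin at the centre of its underside
- tape: bystander: yellow tape roll lying flat, 62 mm across, 19 mm high, origin at the centre of its underside
- beaker: bystander: glass beaker, 72 mm across, 70 mm high, origin at the centre of its underside
- bench_timer: bystander: white bench timer lying flat, 66 x 62 x 17 mm, origin at the centre of its underside
- red_cap_bottle: bystander: small brown bottle with red cap, 48 mm across, 83 mm high, origin at the centre of its underside

How it is judged:
On the way, in this order (a step that is already met when the one before it is completed fails the run):
1. the lid is shut (within 0.03 rad) while all clips still stand open (value of joint lid below 0.03 rad and value of joint each of clip_left, clip_right, clip_front above 0.3 rad), for 0.2 s.
2. a first clip is home (within 0.06 rad), the lid shut (value of joint lid below 0.03 rad and value of joint any of clip_left, clip_right, clip_front below 0.06 rad), for 0.2 s.
3. a second clip is home as well (value of joint lid below 0.03 rad and (value of joint each of clip_left, clip_right below 0.06 rad or value of joint each of clip_left, clip_front below 0.06 rad or value of joint each of clip_right, clip_front below 0.06 rad)), for 0.2 s.
At the end, for the whole second after the job is handed in: the lid is shut (joint below 0.03 rad) and all three clips have snapped home (each joint below 0.06 rad) and are at rest (value of joint lid below 0.03 rad and value of joint each of clip_left, clip_right, clip_front below 0.06 rad and velocity of joint each of clip_left, clip_right, clip_front below 0.1 rad/s); the robot touches nothing.
It fails at once if the robot presses on the case, its lid, clips or tray with more than 30 N (contact force between any of the fingers, the arm and tray above 30 N).
It fails at once if a bystander is moved by more than 20 mm (distance of any of blue_cap_bottle, dish, tape, beaker, bench_timer, red_cap_bottle from where it was at the start of the episode above 0.02 m).
It also fails if it takes over 64 s, if anything falls off the work surface, if the arm or the gripper's body presses on something with over 40 N, if the wrist force passes 120 N, or if a joint passes its speed limit or range.

## Working session

There is one attempt and no reset: what is moved stays moved. The work goes in short steps, Python scripts to look and compute and a shell command to move; the robot and the scene stay as the last step left them, time stands still between calls to the robot, and variables do not carry over. Pictures are saved under pics/ and viewed, at most 10 in all, crops included, and the job is handed in when it is done.

```bash
ls; mkdir -p pics
python3 - <<'E'
from station import ctrl, optics
import cv2,numpy as np
o=ctrl.get_obs();print(o)
for n in ("scene","side"):
    p=optics.camera_params(n);print(n,np.round(p["mtx"],1).tolist(),np.round(p["extrinsics"],3).tolist())
    im,d=optics.get_image(n);np.savez(f"pics/{n}0.npz",im=im,d=d)
    cv2.imwrite(f"pics/{n}0.png",im[:,:,::-1])
E
```

```text
pics
{'t': 0.0, 'q': array([-1.18989280e-01,  5.33289719e-02,  1.61429831e+00, -4.55033493e-06,
        1.47600033e+00, -1.19013727e-01]), 'dq': array([-4.90785419e-04, -6.94741675e-05,  1.74574970e-03,  1.32310330e-04,
       -1.69435895e-03, -1.94436414e-05]), 'effort': array([ 2.70554956e-04, -3.93670499e+01, -3.70175600e+01, -1.62778279e-04,
        6.93513779e-03, -6.06393527e-06]), 'tool_pos': array([6.24375070e-01, 8.05539093e-05, 2.30077735e-01]), 'tool_rot': array([-2.22028430e+00, -2.22033955e+00,  1.98052954e-03]), 'contact_force': array([-0.134163  ,  0.46093435,  0.14732294]), 'wrist_torque': array([0.04720604, 0.01316318, 0.00357661]), 'grip_force': 0.0, 'opening': 0.08528932679370917}
scene [[414.8, 0.0, 276.5], [0.0, 414.8, 211.3], [0.0, 0.0, 1.0]] [[-0.601, -0.581, 0.549, -0.372], [-0.799, 0.43, -0.419, 0.603], [0.007, -0.691, -0.723, 1.251], [0.0, 0.0, 0.0, 1.0]]
side [[453.1, 0.0, 275.9], [0.0, 453.1, 209.3], [0.0, 0.0, 1.0]] [[0.99, -0.098, 0.105, 0.386], [-0.143, -0.66, 0.738, -1.073], [-0.003, -0.745, -0.667, 0.978], [0.0, 0.0, 0.0, 1.0]]
```

View pics/scene0.png

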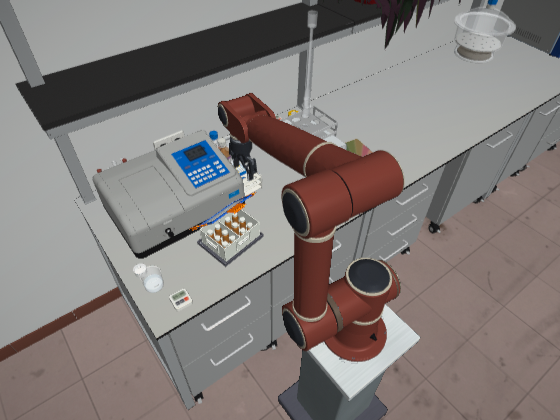

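View pics/side0.png

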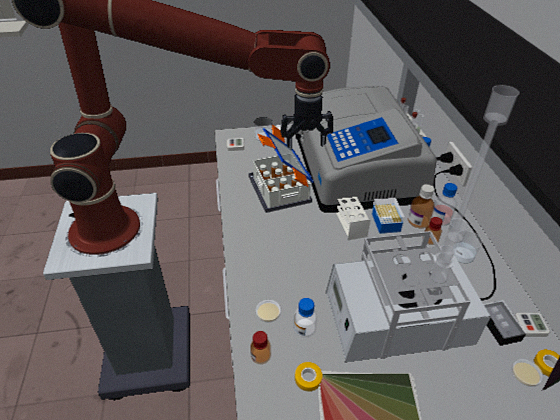

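The scene view shows the tray and case near (231,240). The side view shows it near (280,185), with the blue-rimmed lid and orange clips at (270,140) and (300,165). The instrument stands just behind it. I'll zoom in on both views.

Run:
```python
import cv2,numpy as np
a=np.load("pics/scene0.npz")["im"][180:290,170:290,::-1];b=np.load("pics/side0.npz")["im"][110:220,235:355,::-1]
f=lambda x:cv2.resize(x,(400*120//100-80,367),interpolation=cv2.INTER_CUBIC)
cv2.imwrite("pics/crop0.png",np.hstack([f(a),f(b)]))
```

```text
(no output)
```

View pics/crop0.png

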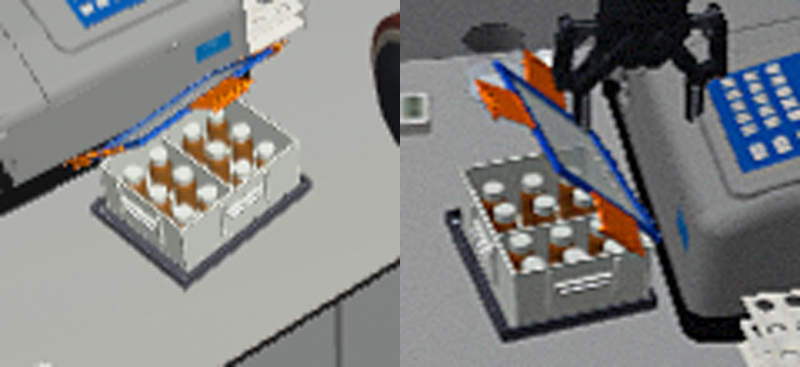

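The left crop shows tray corners at about (95,208), (187,285) and (308,185). The right crop shows them at (452,213), (505,338) and (655,305). The lid is hinged next to the instrument, and the three orange clips are folded out. Next I'll compute the tray pose.

```bash
cat > h.py <<'E'
import numpy as np,cv2
from station import ctrl,optics
def ray(n,uv,z):
    p=optics.camera_params(n);E=np.array(p["extrinsics"]);K=np.array(p["mtx"])
    d=E[:3,:3]@np.linalg.inv(K)@np.array([uv[0],uv[1],1.]);c=E[:3,3]
    return c+d*(z-c[2])/d[2]
def cloud(n,d):
    p=optics.camera_params(n);E=np.array(p["extrinsics"]);K=np.array(p["mtx"])
    v,u=np.indices(d.shape);P=np.stack([(u-K[0,2])/K[0,0]*d,(v-K[1,2])/K[1,1]*d,d],-1)
    return P@E[:3,:3].T+E[:3,3]
E
python3 - <<'E'
from h import *
np.set_printoptions(precision=4,suppress=True)
for uv in [(95,208),(187,285),(308,185)]: print("scene",ray("scene",(170+uv[0]/3.333,180+uv[1]/3.336),.016))
for uv in [(452,213),(505,338),(655,305)]: print("side",ray("side",(235+(uv[0]-400)/3.333,110+uv[1]/3.336),.016))
for n in("scene","side"):
    f=np.load(f"pics/{n}0.npz");im=f["im"];P=cloud(n,f["d"])
    near=(P[...,0]>.4)&(P[...,0]<.9)&(P[...,1]>0)&(P[...,1]<.55)
    hsv=cv2.cvtColor(im,cv2.COLOR_RGB2HSV)
    zs=lambda m:(m.sum(),P[m].min(0),P[m].max(0),P[m].mean(0))
    # dark tray top
    m=near&(hsv[...,2]<90)&(abs(P[...,2]-.016)<.006)
    print(n,"tray",zs(m)); 
    print(cv2.minAreaRect(P[m][:,:2].astype(np.float32)*1000))
    m=(near&(hsv[...,0]<16)&(hsv[...,1]>200)&(hsv[...,2]>180)&(P[...,2]>.08)).astype(np.uint8)
    k,l,s,c=cv2.connectedComponentsWithStats(m)
    for i in range(1,k):
        if s[i,4]>8: print("orange",s[i],zs(l==i))
    m=near&(abs(hsv[...,0].astype(int)-110)<12)&(hsv[...,1]>170)&(P[...,2]>.07)
    k,l,s,c=cv2.connectedComponentsWithStats(m.astype(np.uint8))
    for i in range(1,k):
        if s[i,4]>15: print("blue",s[i],zs(l==i))
E
```

```text
scene [0.6135 0.2262 0.016 ]
scene [0.4578 0.1994 0.016 ]
scene [0.4955 0.0091 0.016 ]
side [0.4766 0.1886 0.016 ]
side [ 0.5066 -0.0132  0.016 ]
side [0.6573 0.013  0.016 ]
scene tray (np.int64(178), array([0.4243, 0.0071, 0.0102]), array([0.8967, 0.4479, 0.022 ]), array([0.608 , 0.2591, 0.0164]))
((692.31298828125, 251.52369689941406), (471.0986633300781, 416.7151184082031), 10.069918632507324)
orange [228 204  16   8  61] (np.int64(61), array([0.4972, 0.0764, 0.1983]), array([0.5395, 0.1291, 0.2231]), array([0.5178, 0.1036, 0.2097]))
blue [172 141  57  47 956] (np.int64(956), array([0.7224, 0.0005, 0.1734]), array([0.8999, 0.1549, 0.233 ]), array([0.8127, 0.0799, 0.2034]))
blue [229 190   9   8  35] (np.int64(35), array([0.6719, 0.0004, 0.0956]), array([0.6804, 0.0409, 0.1225]), array([0.6764, 0.0216, 0.1085]))
blue [241 195  11   8  22] (np.int64(22), array([0.5455, 0.015 , 0.1681]), array([0.5826, 0.0643, 0.1975]), array([0.5565, 0.0374, 0.1893]))
blue [207 213  19  11  25] (np.int64(25), array([0.519 , 0.1406, 0.1595]), array([0.5586, 0.2024, 0.199 ]), array([0.5317, 0.1756, 0.
[... 243 characters left out ...]
36   7   8  17] (np.int64(17), array([0.5019, 0.0719, 0.2096]), array([0.5182, 0.1097, 0.2209]), array([0.5083, 0.091 , 0.2165]))
blue [ 327  118   69   43 1144] (np.int64(1144), array([0.7242, 0.    , 0.1744]), array([0.8999, 0.1574, 0.2277]), array([0.8152, 0.073 , 0.2018]))
blue [263 128  24  18  44] (np.int64(44), array([0.5244, 0.0024, 0.1122]), array([0.6034, 0.2101, 0.2533]), array([0.552 , 0.182 , 0.1699]))
blue [275 147  18  20  57] (np.int64(57), array([0.5463, 0.008 , 0.1523]), array([0.5913, 0.1028, 0.1942]), array([0.5627, 0.0342, 0.1835]))
blue [292 149  21  34  64] (np.int64(64), array([0.6244, 0.0231, 0.0817]), array([0.6593, 0.216 , 0.1054]), array([0.6431, 0.1027, 0.0907]))
```

```bash
python3 -m handwheel '[{"tz":-36},{"tz":-36},{"tz":-36},{"tz":-36},{"tx":20,"ty":-30,"tz":-10},{"tx":20,"ty":-30},{"tx":20,"ty":-30},{"tx":20},{},{},{}]'
python3 - <<'E'
from h import *
p=optics.camera_params("wrist");print({k:np.round(v,3).tolist() for k,v in p.items()})
o=ctrl.get_obs();im,d=optics.get_image("wrist");print(o["t"],o["tool_pos"],o["tool_rot"])
np.savez("pics/w1.npz",im=im,d=d,pos=o["tool_pos"],rot=o["tool_rot"]);cv2.imwrite("pics/w1.png",im[:,:,::-1])
E
```

```text
{'mtx': [[303.681, 0.0, 280.094], [0.0, 303.681, 212.42], [0.0, 0.0, 1.0]], 'tool_from_camera': [[0.0, -0.962, -0.274, 0.07], [1.0, 0.0, -0.0, -0.001], [0.0, -0.274, 0.962, -0.143], [0.0, 0.0, 0.0, 1.0]]}
0.1 [6.24409867e-01 4.18466850e-05 2.30167749e-01] [-2.22046135e+00 -2.22032824e+00  1.91078792e-03]$[0]: bad value
```

View pics/w1.png

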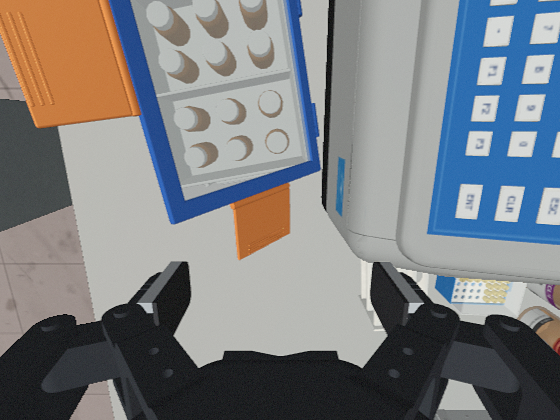

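The command was refused, probably because every field has to be given. The wrist view, taken from the start pose, shows the lid, the front clip at (70,60) and the right clip at (262,220). I'll raise the arm first.

```bash
python3 -m handwheel '[{"tx":0,"ty":0,"tz":-36,"roll":0},{"tx":0,"ty":0,"tz":-36,"roll":0},{"tx":0,"ty":0,"tz":-36,"roll":0},{"tx":10,"ty":-10,"tz":-36,"roll":0},{"tx":25,"ty":-20,"tz":-20,"roll":0},{"tx":25,"ty":-20,"tz":0,"roll":0},{"tx":25,"ty":-20,"tz":0,"roll":0},{"tx":25,"ty":-10,"tz":0,"roll":0},{"tx":0,"ty":0,"tz":0,"roll":0},{"tx":0,"ty":0,"tz":0,"roll":0}]'
python3 - <<'E'
from h import *
o=ctrl.get_obs();im,d=optics.get_image("wrist");print(o["t"],o["tool_pos"],o["tool_rot"])
np.savez("pics/w2.npz",im=im,d=d,pos=o["tool_pos"],rot=o["tool_rot"]);cv2.imwrite("pics/w2.png",im[:,:,::-1])
E
```

```text
t: 0.98
tool_pos: [0.5445, 0.1109, 0.3953]
tool_rot: [2.219, 2.224, 0.0]
contact_force: [0.4, -0.4, -0.6]
opening: 0.0851
grip_force: 0.0
0.9833 [0.54447505 0.11087807 0.39529846] [2.21869484e+00 2.22360926e+00 9.34462074e-06]
```

View pics/w2.png

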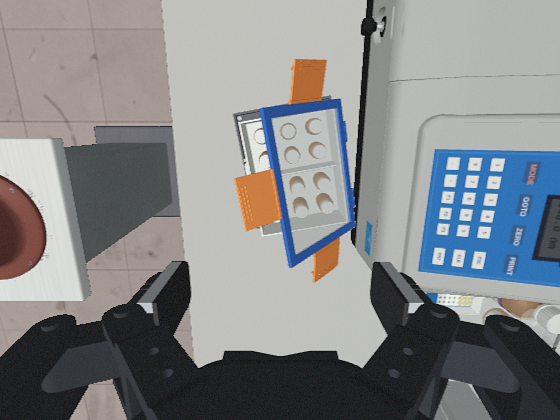

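The tray's front-left corner is at (235,113). The lid's hinge-side corners are at (341,98) and (354,226), and its front corners at (262,110) and (291,265). The clips are at left (308,80), front (258,200) and right (327,258).

```bash
cat >> h.py <<'E'
from scipy.spatial.transform import Rotation as R
def wcloud(f):
    p=optics.camera_params("wrist");T=np.array(p["tool_from_camera"]);K=np.array(p["mtx"]);d=f["d"]
    v,u=np.indices(d.shape);P=np.stack([(u-K[0,2])/K[0,0]*d,(v-K[1,2])/K[1,1]*d,d],-1)
    P=P@T[:3,:3].T+T[:3,3];return P@R.from_rotvec(f["rot"]).as_matrix().T+f["pos"]
E
python3 - <<'E'
from h import *
np.set_printoptions(precision=4,suppress=True)
f=np.load("pics/w2.npz");P=wcloud(f);im=f["im"];hsv=cv2.cvtColor(im,cv2.COLOR_RGB2HSV)
print("bench",P[300,300],P[50,220])
u0=np.indices(im.shape[:2])
roi=(u0[1]>225)&(u0[1]<362)&(u0[0]>50)&(u0[0]<290)
b=roi&(abs(hsv[...,0].astype(int)-112)<12)&(hsv[...,1]>170)
k,l,s,c=cv2.connectedComponentsWithStats(b.astype(np.uint8));i=1+s[1:,4].argmax();b=l==i
Q=P[b];ok=(Q[:,2]>.06)&(Q[:,2]<.26);Q=Q[ok]
c=np.median(Q,0)
for _ in range(6):
    cc=Q.mean(0);n=np.linalg.svd(Q-cc,full_matrices=False)[2][2];Q=Q[abs((Q-cc)@n)<.004]
n*=np.sign(n[2]);print("lid n",n,"open",np.arccos(n[2]),"yaw of normal",np.arctan2(-n[1],-n[0]),len(Q))
yaw=np.arctan2(-n[1],-n[0])
ex=np.array([-n[2]*np.cos(yaw),-n[2]*np.sin(yaw),np.hypot(n[0],n[1])]);ey=np.cross(n,-ex)
L=np.c_[(Q-cc)@ex,(Q-cc)@ey].astype(np.float32);r=cv2.minAreaRect(L*1000);print(r)
for bx in cv2.boxPoints(r): print("corner",cc+bx[0]/1000*ex+bx[1]/1000*ey)
o=roi&(hsv[...,0]<18)&(hsv[...,1]>190)&(hsv[...,2]>140)
k,l,s,ce=cv2.connectedComponentsWithStats(o.astype(np.uint8))
for i in range(1,k):
    if s[i,4]>100:
        q=P[l==i];q=q[(q[:,2]>.04)];print("clip",s[i],q.mean(0),q.min(0),q.max(0))
        print("  rect",cv2.minAreaRect(q[:,:2].astype(np.float32)*1000))
# dark tray + white case
for z0,nm,m in((.016,"tray",(hsv[...,2]<100)),(.079,"case",hsv[...,2]>120)):
    m=roi&m&(abs(P[...,2]-z0)<.005);print(nm,m.sum(),cv2.minAreaRect(P[m][:,:2].astype(np.float32)*1000) if m.sum()>5 else "")
for z in (.016,):
  for uv in((235,113),):print(P[uv[1]-2:uv[1]+4,uv[0]-2:uv[0]+4,:].reshape(-1,3)[::5])
cr=cv2.resize(im[45:295,222:372,::-1],(360*1,600),interpolation=cv2.INTER_CUBIC);cv2.imwrite("pics/w2c.png",cr)
E
```

```text
bench [ 0.5846 -0.1557 -0.0001] [0.4477 0.2966 0.002 ]
lid n [0.7018 0.1267 0.701 ] open 0.7939973417920957 yaw of normal -2.963041266098724 2775
((-0.6466844081878662, -0.18005216121673584), (6.908552169799805, 3.271883010864258), 0.4485875070095062)
corner [0.575  0.1226 0.1523]
corner [0.575  0.1225 0.1523]
corner [0.5798 0.1234 0.1572]
corner [0.5797 0.1234 0.1572]
tray 238 ((572.3335571289062, 113.19354248046875), (204.35009765625, 272.81585693359375), 0.34455588459968567)
case 262 ((580.4873657226562, 81.05531311035156), (156.25132751464844, 243.97848510742188), 11.430866241455078)
[[0.4647 0.2043 0.0017]
 [0.473  0.2044 0.0011]
 [0.4712 0.2028 0.0002]
 [0.4718 0.2006 0.0171]
 [0.4699 0.1991 0.0157]
 [0.4681 0.1975 0.0152]
 [0.4641 0.1964 0.    ]
 [0.4733 0.1962 0.0056]]
```

View pics/w2c.png

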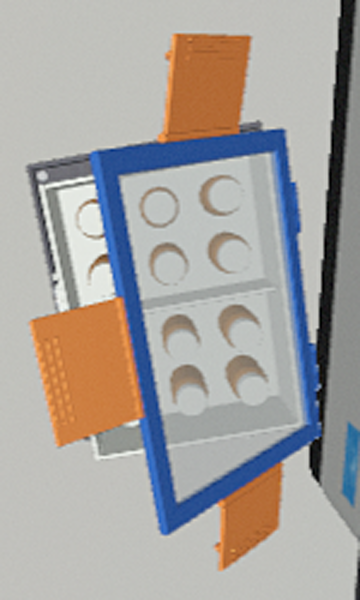

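The crop shows the tray's front-left corner at (38,170), the case's front rim, the lid, and all three clips with clean outlines. I'll correct the lid frame's sign and loosen the orange mask.

Run:
```python
from h import *
np.set_printoptions(precision=4,suppress=True)
f=np.load("pics/w2.npz");P=wcloud(f);im=f["im"];hsv=cv2.cvtColor(im,cv2.COLOR_RGB2HSV)
u0=np.indices(im.shape[:2]);roi=(u0[1]>225)&(u0[1]<362)&(u0[0]>50)&(u0[0]<290)
b=roi&(abs(hsv[...,0].astype(int)-112)<12)&(hsv[...,1]>170)
k,l,s,c=cv2.connectedComponentsWithStats(b.astype(np.uint8));b=l==1+s[1:,4].argmax()
Q=P[b];Q=Q[(Q[:,2]>.06)&(Q[:,2]<.26)]
for _ in range(8):
    cc=Q.mean(0);n=np.linalg.svd(Q-cc,full_matrices=False)[2][2];Q=Q[abs((Q-cc)@n)<.004]
n*=np.sign(n[2]);a=np.arctan2(n[1],n[0]);print("open",np.arccos(n[2]),"yaw",a,len(Q))
X=np.array([np.cos(a),np.sin(a),0]);Y=np.array([-np.sin(a),np.cos(a),0])
F=np.cross(Y,n)*-1
L=np.c_[(Q-cc)@F,(Q-cc)@Y];lo=np.percentile(L,.5,0);hi=np.percentile(L,99.5,0);print("size",hi-lo,cv2.minAreaRect((L*1000).astype(np.float32)))
hm=cc+F*lo[0]+Y*(lo+hi)[1]/2;fm=cc+F*hi[0]+Y*(lo+hi)[1]/2
print("hinge-edge mid",hm,"front mid",fm)
M=np.stack([X,Y,[0,0,1]])
corner=np.array([.470,.199,.016]);tc=corner+.081*X-.101*Y;tc[2]=0;print("tray centre",tc)
print("in tray frame: hingemid",M@(hm-tc),"front",M@(fm-tc))
o=roi&(hsv[...,0]<20)&(hsv[...,1]>150)
k,l,s,ce=cv2.connectedComponentsWithStats(o.astype(np.uint8))
for i in range(1,k):
    if s[i,4]>200:
        q=P[l==i];q=q[q[:,2]>.04]
        for _ in range(8):
            m=q.mean(0);nn=np.linalg.svd(q-m,full_matrices=False)[2][2];q=q[abs((q-m)@nn)<.004]
        q2=(q-tc)@M.T;print("clip",s[i],"tray frame mean",q2.mean(0),np.percentile(q2,1,0),np.percentile(q2,99,0),"n",M@nn)
print("tray edge pts front-left in frame")
m=roi&(abs(P[...,2]-.016)<.004)&(hsv[...,2]<110)&(hsv[...,1]<80);q=(P[m]-tc)@M.T;q=q[(abs(q[:,0])<.095)&(abs(q[:,1])<.115)];print(len(q),np.percentile(q,[1,99],axis=0))
m=roi&(abs(P[...,2]-.079)<.004)&(hsv[...,1]<60);q=(P[m]-tc)@M.T;print("case rim",len(q),np.percentile(q,[1,50,99],axis=0))
```

```text
open 0.7939973417920957 yaw 0.17855138749106933 2775
size [0.1533 0.1888] ((-21.09088897705078, -10.882301330566406), (156.63424682617188, 190.53733825683594), 0.16343511641025543)
hinge-edge mid [0.6463 0.125  0.0863] front mid [0.5405 0.1059 0.1957]
tray centre [0.5677 0.114  0.    ]
in tray frame: hingemid [ 0.0793 -0.0031  0.0863] front [-0.0281 -0.0031  0.1957]
clip [ 288   59   38   45 1346] tray frame mean [0.029  0.1144 0.1503] [0.0143 0.0927 0.1423] [0.0438 0.1354 0.1577] n [ 0.6809 -0.3622  0.6366]
clip [ 235  169   47   62 1984] tray frame mean [-0.0489 -0.0029  0.2103] [-0.0555 -0.0321  0.2058] [-0.0423  0.0253  0.2147] n [ 0.5388 -0.0047  0.8424]
clip [312 238  27  44 673] tray frame mean [ 0.0203 -0.1212  0.1421] [-0.0009 -0.1437  0.1231] [ 0.0432 -0.1006  0.1581] n [ 0.7007 -0.218   0.6793]
tray edge pts front-left in frame
117 [[-0.0836  0.0206  0.0125]
 [ 0.0718  0.1011  0.0183]]
case rim 245 [[-0.0705 -0.1497  0.0752]
 [-0.0676  0.0372  0.0793]
 [ 0.0854  0.0857  0.0818]]
```

The measurements agree. Lid opening is 0.794 rad and tray yaw is 0.179 rad. The lid comes out at 153 x 189 mm, with the hinge at tray x +78 mm, y -3 mm. Next I close the fingers, roll so the closing axis lies along the tray's y, and descend over the lid.

```bash
python3 -m handwheel '[{"tx":-3,"ty":9,"tz":12,"roll":0.116},{"tx":0,"ty":0,"tz":12,"roll":0.116},{"tx":0,"ty":0,"tz":12,"roll":0.116},{"tx":0,"ty":0,"tz":12,"roll":0.116},{"tx":0,"ty":0,"tz":12,"roll":0.116},{"tx":0,"ty":0,"tz":12,"roll":0.116},{"tx":0,"ty":0,"tz":12,"roll":0.116},{"tx":0,"ty":0,"tz":12,"roll":0.116},{"tx":0,"ty":0,"tz":12,"roll":0.116},{"tx":0,"ty":0,"tz":12,"roll":0.116},{"tx":0,"ty":0,"tz":12,"roll":0.116},{"tx":0,"ty":0,"tz":12,"roll":0.116}]' 0 30; python3 -m handwheel '[{"tx":0,"ty":0,"tz":0,"roll":0},{"tx":0,"ty":0,"tz":0,"roll":0}]'
cat >> h.py <<'E'
a=.1786;X=np.array([np.cos(a),np.sin(a),0]);Y=np.array([-np.sin(a),np.cos(a),0]);M=np.stack([X,Y,[0,0,1]]);TC=np.array([.5677,.114,0])
def st():
    o=ctrl.get_obs();m=R.from_rotvec(o["tool_rot"]).as_matrix()
    print("t",o["t"],"tray mm",np.round(M@(o["tool_pos"]-TC)*1000,1),"F tray",np.round(M@o["contact_force"],1),"tool x,y in tray",np.round(M@m[:,0],3),np.round(M@m[:,1],3))
if __name__=="__main__": st()
E
python3 h.py
```

```text
t: 2.03
tool_pos: [0.5544, 0.1056, 0.25]
tool_rot: [3.13, 0.269, -0.002]
contact_force: [0.3, -0.1, 0.9]
opening: -0.0001
grip_force: 0.0
t: 2.2
tool_pos: [0.5539, 0.106, 0.2501]
tool_rot: [3.129, 0.283, -0.004]
contact_force: [-0.0, -0.4, 0.1]
opening: -0.0002
grip_force: 0.0
t 2.2 tray mm [-15.1  -5.5 250.1] F tray [-0.1 -0.4  0.1] tool x,y in tray [ 1.     0.002 -0.003] [ 0.002 -1.    -0.   ]
```

```bash
python3 -m handwheel '[{"tx":0,"ty":0,"tz":20,"roll":0},{"tx":0,"ty":0,"tz":20,"roll":0},{"tx":0,"ty":0,"tz":15,"roll":0},{"tx":0,"ty":0,"tz":8,"roll":0},{"tx":0,"ty":0,"tz":8,"roll":0},{"tx":0,"ty":0,"tz":8,"roll":0}]'; python3 h.py
```

```text
t: 2.7
tool_pos: [0.5551, 0.1068, 0.1733]
tool_rot: [3.129, 0.282, 0.004]
contact_force: [-0.0, -0.1, 1.8]
opening: -0.0001
grip_force: 0.7
t 2.7 tray mm [-13.7  -4.8 173.3] F tray [-0.  -0.1  1.8] tool x,y in tray [1.    0.001 0.003] [ 0.001 -1.     0.   ]
```

```bash
python3 -m handwheel '[{"tx":-2,"ty":0,"tz":8,"roll":0},{"tx":-2,"ty":0,"tz":8,"roll":0},{"tx":-2,"ty":0,"tz":8,"roll":0},{"tx":-2,"ty":0,"tz":8,"roll":0},{"tx":-2,"ty":0,"tz":8,"roll":0},{"tx":-2,"ty":0,"tz":8,"roll":0},{"tx":-2,"ty":0,"tz":8,"roll":0},{"tx":-2,"ty":0,"tz":8,"roll":0},{"tx":0,"ty":0,"tz":2,"roll":0},{"tx":0,"ty":0,"tz":2,"roll":0}]'; python3 h.py; python3 -m handwheel '[{"tx":0,"ty":0,"tz":4,"roll":0},{"tx":0,"ty":0,"tz":4,"roll":0},{"tx":0,"ty":0,"tz":3,"roll":0}]'; python3 h.py
```

```text
t: 3.53
tool_pos: [0.5377, 0.1041, 0.1034]
tool_rot: [-3.129, -0.28, 0.002]
contact_force: [-0.6, -0.7, 1.1]
opening: 0.0001
grip_force: 0.3
t 3.5333 tray mm [-31.3  -4.4 103.4] F tray [-0.7 -0.6  1.1] tool x,y in tray [ 1.     0.    -0.001] [ 0. -1. -0.]
t: 3.78
tool_pos: [0.5384, 0.1042, 0.0931]
tool_rot: [3.129, 0.281, 0.0]
contact_force: [-0.7, -0.3, 1.2]
opening: 0.0002
grip_force: 0.4
t 3.7833 tray mm [-30.6  -4.5  93.1] F tray [-0.8 -0.1  1.2] tool x,y in tray [1. 0. 0.] [ 0. -1.  0.]
```

```bash
for i in 1 ; do python3 -m handwheel '[{"tx":0,"ty":0,"tz":3,"roll":0},{"tx":0,"ty":0,"tz":2,"roll":0},{"tx":0,"ty":0,"tz":1,"roll":0},{"tx":0,"ty":0,"tz":1,"roll":0}]'; done; python3 h.py;python3 -m handwheel '[{"tx":0,"ty":0,"tz":1,"roll":0},{"tx":0,"ty":0,"tz":1,"roll":0}]'; python3 h.py
```

```text
t: 4.12
tool_pos: [0.5382, 0.1041, 0.0862]
tool_rot: [3.129, 0.28, -0.0]
contact_force: [-1.3, -0.4, 0.1]
opening: 0.0003
grip_force: 0.3
t 4.1167 tray mm [-30.7  -4.5  86.2] F tray [-1.4 -0.1  0.1] tool x,y in tray [ 1.  0. -0.] [ 0. -1. -0.]
t: 4.28
tool_pos: [0.5383, 0.1042, 0.0843]
tool_rot: [-3.129, -0.28, -0.0]
contact_force: [-1.1, 0.3, 0.3]
opening: -0.0001
grip_force: 0.3
t 4.2833 tray mm [-30.7  -4.4  84.3] F tray [-1.   0.5  0.3] tool x,y in tray [1. 0. 0.] [ 0. -1. -0.]
```

```bash
python3 -m handwheel '[{"tx":0,"ty":0,"tz":1,"roll":0},{"tx":0,"ty":0,"tz":0,"roll":0}]'; python3 -m handwheel '[{"tx":0,"ty":0,"tz":1,"roll":0},{"tx":0,"ty":0,"tz":0,"roll":0}]'
```

```text
t: 4.45
tool_pos: [0.5383, 0.1042, 0.084]
tool_rot: [3.129, 0.281, -0.0]
contact_force: [-2.8, -0.6, 4.2]
opening: -0.0001
grip_force: 2.3
t: 4.62
tool_pos: [0.5384, 0.1042, 0.0839]
tool_rot: [3.129, 0.281, -0.001]
contact_force: [-6.2, -0.7, 9.3]
opening: 0.0002
grip_force: 5.0
```

The lid has met its hard stop at 84 mm. I'll retreat up and forward, then check.

```bash
python3 -m handwheel '[{"tx":0,"ty":0,"tz":-4,"roll":0},{"tx":0,"ty":0,"tz":-20,"roll":0},{"tx":0,"ty":0,"tz":-35,"roll":0},{"tx":0,"ty":0,"tz":-35,"roll":0},{"tx":-20,"ty":0,"tz":-35,"roll":0},{"tx":-30,"ty":0,"tz":-30,"roll":0},{"tx":-20,"ty":0,"tz":-20,"roll":0},{"tx":0,"ty":0,"tz":0,"roll":0},{"tx":0,"ty":0,"tz":0,"roll":0}]'
python3 - <<'E'
from h import *
st();np.set_printoptions(precision=4,suppress=True)
o=ctrl.get_obs();im,d=optics.get_image("wrist");f=dict(im=im,d=d,pos=o["tool_pos"],rot=o["tool_rot"]);np.savez("pics/w3.npz",**f)
cv2.imwrite("pics/w3.png",im[:,:,::-1]);P=wcloud(f);T=(P-TC)@M.T;hsv=cv2.cvtColor(im,cv2.COLOR_RGB2HSV)
roi=(abs(T[...,0])<.16)&(abs(T[...,1])<.18)&(T[...,2]>.03)&(T[...,2]<.16)
b=roi&(abs(hsv[...,0].astype(int)-112)<12)&(hsv[...,1]>170)&(T[...,0]<.08);q=T[b];print("lid",np.percentile(q,[1,50,99],axis=0))
w=roi&(hsv[...,0]<20)&(hsv[...,1]>150);k,l,s,c=cv2.connectedComponentsWithStats(w.astype(np.uint8))
for i in range(1,k):
    if s[i,4]>150:q=T[l==i];print("clip",s[i],np.percentile(q,[2,50,98],axis=0).tolist())
E
```

```text
t: 5.37
tool_pos: [0.4704, 0.0918, 0.2626]
tool_rot: [3.129, 0.28, 0.008]
contact_force: [0.3, -0.2, 1.1]
opening: 0.0001
grip_force: 0.0
t 5.3667 tray mm [-99.7  -4.5 262.6] F tray [ 0.3 -0.2  1.1] tool x,y in tray [1.    0.    0.005] [ 0.    -1.     0.001]
lid [[-0.0755 -0.098   0.0847]
 [ 0.0318 -0.0054  0.0864]
 [ 0.0785  0.0906  0.0883]]
clip [ 126   60   59   67 3376] [[-0.029127141455096282, 0.09326308021014125, 0.08675585280742637], [7.994884746887852e-05, 0.11507117954980423, 0.09479850055892716], [0.027217979978159404, 0.1354240450303492, 0.10221182021738182]]
clip [ 375   63   49   64 2677] [[-0.028915319460511364, -0.14478363310933715, 0.07780656730397324], [0.00012237108831308986, -0.12201752837825365, 0.08315900606131668], [0.02712692321431988, -0.10055360602811544, 0.08775049036320987]]
clip [ 252  173   56   40 1361] [[-0.12205987821780462, -0.03210904183790573, 0.07639143393623735], [-0.09529008069372666, -0.014176712459834115, 0.08343465643950729], [-0.07760405016348314, 0.01994434873079226, 0.0877049415284793]]
```

View pics/w3.png

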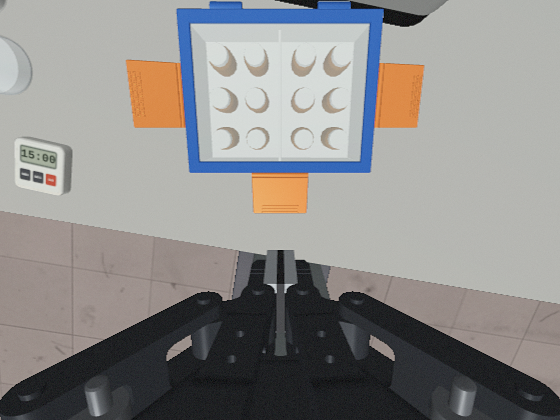

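The lid is shut, with the rim at 86 mm, and all three clips stand open. The hinges, in the tray frame, are at front x -77, left y +92.5 and right y -100. The clip centres are at (280,195), (155,95) and (402,95). I'll do the front clip first.

```bash
python3 -m handwheel '[{"tx":-10,"ty":0,"tz":30,"roll":0},{"tx":-10,"ty":0,"tz":30,"roll":0},{"tx":0,"ty":0,"tz":30,"roll":0},{"tx":0,"ty":0,"tz":30,"roll":0},{"tx":0,"ty":0,"tz":20,"roll":0},{"tx":0,"ty":0,"tz":12,"roll":0},{"tx":0,"ty":0,"tz":12,"roll":0},{"tx":0,"ty":0,"tz":12,"roll":0},{"tx":0,"ty":0,"tz":12,"roll":0},{"tx":0,"ty":0,"tz":12,"roll":0},{"tx":0,"ty":0,"tz":4,"roll":0},{"tx":0,"ty":0,"tz":0,"roll":0}]'; python3 h.py; python3 -m handwheel '[{"tx":4,"ty":0,"tz":3,"roll":0},{"tx":4,"ty":0,"tz":3,"roll":0},{"tx":4,"ty":0,"tz":3,"roll":0},{"tx":4,"ty":0,"tz":1,"roll":0},{"tx":4,"ty":0,"tz":1,"roll":0},{"tx":3,"ty":0,"tz":0,"roll":0},{"tx":0,"ty":0,"tz":0,"roll":0}]'; python3 h.py
```

```text
t: 6.42
tool_pos: [0.4499, 0.0882, 0.0559]
tool_rot: [-3.129, -0.28, 0.003]
contact_force: [0.1, 0.1, -0.1]
opening: -0.0001
grip_force: 0.0
t 6.4167 tray mm [-120.6   -4.4   55.9] F tray [ 0.1  0.1 -0.1] tool x,y in tray [ 1.     0.    -0.002] [ 0. -1. -0.]
t: 7.0
tool_pos: [0.472, 0.0922, 0.0449]
tool_rot: [3.129, 0.281, -0.005]
contact_force: [-3.7, -1.3, -2.0]
opening: 0.0
grip_force: 1.7
t 7.0 tray mm [-98.   -4.5  44.9] F tray [-3.9 -0.6 -2. ] tool x,y in tray [ 1.     0.    -0.003] [ 0. -1. -0.]
```

```bash
for k in 1; do python3 -m handwheel '[{"tx":1,"ty":0,"tz":0,"roll":0},{"tx":1,"ty":0,"tz":0,"roll":0},{"tx":0,"ty":0,"tz":0,"roll":0}]' >/dev/null; done; python3 h.py; python3 -m handwheel '[{"tx":1,"ty":0,"tz":0,"roll":0},{"tx":1,"ty":0,"tz":0,"roll":0},{"tx":0,"ty":0,"tz":0,"roll":0}]' >/dev/null;python3 h.py
```

```text
t 7.25 tray mm [-96.4  -4.4  44.8] F tray [-4.  -1.7 -2.5] tool x,y in tray [ 1.     0.    -0.003] [ 0. -1. -0.]
t 7.5 tray mm [-92.6  -4.4  46.4] F tray [-3.6  0.5  0.7] tool x,y in tray [1.    0.    0.001] [ 0. -1. -0.]
```

```bash
python3 -m handwheel '[{"tx":1,"ty":0,"tz":0,"roll":0},{"tx":0,"ty":0,"tz":0,"roll":0}]' >/dev/null; python3 h.py; python3 -m handwheel '[{"tx":1,"ty":0,"tz":0,"roll":0},{"tx":0,"ty":0,"tz":0,"roll":0}]' >/dev/null;python3 h.py
```

```text
t 7.6667 tray mm [-92.6  -4.4  46.3] F tray [-7.8 -0.8  4.5] tool x,y in tray [ 1.     0.    -0.002] [ 0. -1. -0.]
t 7.8333 tray mm [-92.6  -4.4  46.2] F tray [-12.2  -0.2   7.5] tool x,y in tray [ 1.     0.001 -0.005] [ 0.001 -1.    -0.   ]
```

The front clip is home, with a hard stop at 12 N after the snap. I'll back off, go up, move over the left clip and roll.

```bash
python3 -m handwheel '[{"tx":-4,"ty":0,"tz":0,"roll":0},{"tx":-20,"ty":0,"tz":0,"roll":0},{"tx":-10,"ty":0,"tz":-30,"roll":0},{"tx":0,"ty":0,"tz":-38,"roll":0},{"tx":0,"ty":0,"tz":-38,"roll":0},{"tx":0,"ty":-20,"tz":-28,"roll":0},{"tx":20,"ty":-30,"tz":0,"roll":0},{"tx":25,"ty":-30,"tz":0,"roll":0},{"tx":25,"ty":-30,"tz":0,"roll":0},{"tx":25,"ty":-30,"tz":0,"roll":0},{"tx":22,"ty":0,"tz":0,"roll":0},{"tx":0,"ty":0,"tz":0,"roll":0}]'; python3 h.py; python3 -m handwheel '[{"tx":0,"ty":0,"tz":0,"roll":-0.12},{"tx":0,"ty":0,"tz":0,"roll":-0.12},{"tx":0,"ty":0,"tz":0,"roll":-0.12},{"tx":0,"ty":0,"tz":0,"roll":-0.12},{"tx":0,"ty":0,"tz":0,"roll":-0.12},{"tx":0,"ty":0,"tz":0,"roll":-0.12},{"tx":0,"ty":0,"tz":0,"roll":-0.12},{"tx":0,"ty":0,"tz":0,"roll":-0.12},{"tx":0,"ty":0,"tz":0,"roll":-0.12},{"tx":0,"ty":0,"tz":0,"roll":-0.12},{"tx":0,"ty":0,"tz":0,"roll":-0.12},{"tx":0,"ty":0,"tz":0,"roll":-0.12}]'; python3 -m handwheel '[{"tx":0,"ty":0,"tz":0,"roll":-0.12},{"tx":0,"ty":0,"tz":0,"roll":-0.011},{"tx":0,"ty":0,"tz":0,"roll":0},{"tx":0,"ty":0,"tz":0,"roll":0}]'; python3 h.py
python3 - <<'E'
from h import *
o=ctrl.get_obs();im,d=optics.get_image("wrist");f=dict(im=im,d=d,pos=o["tool_pos"],rot=o["tool_rot"])
cv2.imwrite("pics/w4.png",im[:,:,::-1]);T=(wcloud(f)-TC)@M.T;hsv=cv2.cvtColor(im,cv2.COLOR_RGB2HSV)
w=(abs(T[...,0])<.16)&(abs(T[...,1])<.18)&(T[...,2]>.02)&(T[...,2]<.16)&(hsv[...,0]<20)&(hsv[...,1]>150);k,l,s,c=cv2.connectedComponentsWithStats(w.astype(np.uint8))
for i in range(1,k):
    if s[i,4]>40:q=T[l==i];print("clip",s[i],np.round(np.percentile(q,[2,50,98],axis=0),4).tolist())
E
```

```text
t: 8.83
tool_pos: [0.5392, 0.2484, 0.181]
tool_rot: [-3.127, -0.284, -0.009]
contact_force: [-1.7, -0.2, 0.3]
opening: 0.0001
grip_force: 0.0
t 8.8333 tray mm [ -4.1 137.3 181. ] F tray [-1.7  0.1  0.3] tool x,y in tray [1.    0.002 0.006] [ 0.002 -1.    -0.001]
t: 9.83
tool_pos: [0.5362, 0.2457, 0.1808]
tool_rot: [2.161, 2.279, 0.005]
contact_force: [-0.4, -0.0, 0.3]
opening: 0.0002
grip_force: 0.0
t: 10.17
tool_pos: [0.5358, 0.2458, 0.1803]
tool_rot: [2.017, 2.408, 0.002]
contact_force: [0.2, -0.1, 0.0]
opening: -0.0002
grip_force: 0.0
t 10.1667 tray mm [ -8.  135.4 180.3] F tray [ 0.1 -0.2  0. ] tool x,y in tray [0.002 1.    0.   ] [ 1.    -0.002  0.001]
clip [ 252  218   77   46 2846] [[-0.0294, 0.0965, 0.0882], [0.002, 0.1206, 0.0966], [0.0273, 0.137, 0.1025]]
```

```bash
python3 -m handwheel '[{"tx":0,"ty":7,"tz":30,"roll":0},{"tx":0,"ty":0,"tz":22,"roll":0},{"tx":0,"ty":0,"tz":12,"roll":0},{"tx":0,"ty":0,"tz":10,"roll":0},{"tx":0,"ty":0,"tz":10,"roll":0},{"tx":0,"ty":0,"tz":10,"roll":0},{"tx":0,"ty":0,"tz":10,"roll":0},{"tx":0,"ty":0,"tz":10,"roll":0},{"tx":0,"ty":0,"tz":10,"roll":0},{"tx":0,"ty":0,"tz":0,"roll":0}]' >/dev/null; python3 h.py; python3 -m handwheel '[{"tx":-4,"ty":0,"tz":3,"roll":0},{"tx":-4,"ty":0,"tz":3,"roll":0},{"tx":-4,"ty":0,"tz":3,"roll":0},{"tx":-4,"ty":0,"tz":1,"roll":0},{"tx":-4,"ty":0,"tz":0,"roll":0},{"tx":-3,"ty":0,"tz":0,"roll":0},{"tx":0,"ty":0,"tz":0,"roll":0}]'>/dev/null; python3 h.py
```

```text
t 11.05 tray mm [ -2.6 135.4  53.3] F tray [ 0.2  0.8 -1.2] tool x,y in tray [-0.  1. -0.] [ 1.     0.    -0.003]
t 11.6333 tray mm [ -1.4 112.7  45.4] F tray [-0.   4.  -2.2] tool x,y in tray [0.    1.    0.002] [ 1. -0. -0.]
```

```bash
python3 -m handwheel '[{"tx":-1,"ty":0,"tz":0,"roll":0},{"tx":-1,"ty":0,"tz":0,"roll":0},{"tx":0,"ty":0,"tz":0,"roll":0}]' >/dev/null; python3 h.py; python3 -m handwheel '[{"tx":-1,"ty":0,"tz":0,"roll":0},{"tx":-1,"ty":0,"tz":0,"roll":0},{"tx":0,"ty":0,"tz":0,"roll":0}]' >/dev/null;python3 h.py
```

```text
t 11.8833 tray mm [ -1.3 110.1  45.8] F tray [-0.1  1.  -0.4] tool x,y in tray [-0.001  1.    -0.001] [ 1.     0.001 -0.   ]
t 12.1333 tray mm [ -0.8 108.4  46.3] F tray [0.3 2.2 0. ] tool x,y in tray [-0.  1.  0.] [1.    0.    0.001]
```

```bash
python3 -m handwheel '[{"tx":-1,"ty":0,"tz":0,"roll":0},{"tx":0,"ty":0,"tz":0,"roll":0}]' >/dev/null; python3 h.py; python3 -m handwheel '[{"tx":-1,"ty":0,"tz":0,"roll":0},{"tx":0,"ty":0,"tz":0,"roll":0}]' >/dev/null;python3 h.py
```

```text
t 12.3 tray mm [ -0.8 108.2  46.3] F tray [-0.4  5.2  0.7] tool x,y in tray [-0.     1.     0.002] [1.    0.    0.001]
t 12.4667 tray mm [ -0.8 108.1  46.3] F tray [0.4 8.2 1.1] tool x,y in tray [-0.     1.     0.003] [1.    0.    0.001]
```

```bash
python3 -m handwheel '[{"tx":-1,"ty":0,"tz":0,"roll":0},{"tx":0,"ty":0,"tz":0,"roll":0},{"tx":4,"ty":0,"tz":0,"roll":0},{"tx":20,"ty":0,"tz":0,"roll":0},{"tx":10,"ty":0,"tz":-30,"roll":0},{"tx":0,"ty":0,"tz":-36,"roll":0},{"tx":0,"ty":0,"tz":-36,"roll":0},{"tx":-20,"ty":0,"tz":-32,"roll":0},{"tx":-36,"ty":0,"tz":0,"roll":0},{"tx":-36,"ty":0,"tz":0,"roll":0},{"tx":-36,"ty":0,"tz":0,"roll":0},{"tx":-36,"ty":0,"tz":0,"roll":0}]' >/dev/null; python3 -m handwheel '[{"tx":-36,"ty":0,"tz":0,"roll":0},{"tx":-36,"ty":0,"tz":0,"roll":0},{"tx":-30,"ty":0,"tz":0,"roll":0},{"tx":-12,"ty":0,"tz":0,"roll":0},{"tx":0,"ty":0,"tz":0,"roll":0},{"tx":0,"ty":0,"tz":0,"roll":0}]' >/dev/null
python3 - <<'E'
from h import *
st()
o=ctrl.get_obs();im,d=optics.get_image("wrist");f=dict(im=im,d=d,pos=o["tool_pos"],rot=o["tool_rot"])
cv2.imwrite("pics/w5.png",im[:,:,::-1])
E
```

```text
t 13.9667 tray mm [  -1.3 -138.7  179.6] F tray [-0.9  0.3  0.5] tool x,y in tray [0.001 1.    0.   ] [ 1.    -0.001 -0.001]
```

View pics/w5.png

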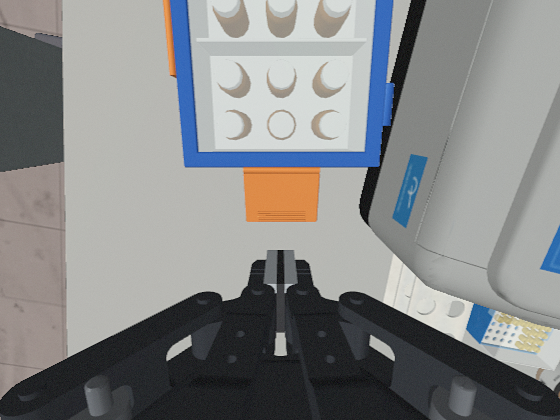

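The front clip's edge at (170,40) shows it folded down. The right clip at (282,195) is still out. The instrument's corner at (365,210) is close on the right, so I'll measure the clearance.

Run:
```python
from h import *
o=ctrl.get_obs();im,d=optics.get_image("wrist");f=dict(im=im,d=d,pos=o["tool_pos"],rot=o["tool_rot"])
T=(wcloud(f)-TC)@M.T
v,u=np.indices(d.shape)
for y0 in(-.1,-.12,-.14,-.16,-.18,-.2):
    for zl in(.03,.08):
        m=(abs(T[...,1]-y0)<.01)&(T[...,2]>zl)&(T[...,0]>.03)&(u>330)&(v<345)&(d>.1)
        print(y0,zl,m.sum(),np.round(np.percentile(T[m][:,0],1),3) if m.sum()>20 else None)
# gripper extents in tool frame
m=(d>0)&(v>230)&(d<.2);p=T[m]-M@(o["tool_pos"]-TC);
for z in range(0,110,15):
    k=(p[:,2]>z/1000)&(p[:,2]<(z+15)/1000);print(z,k.sum(),np.round(np.percentile(p[k],[1,99],axis=0)*1000).tolist() if k.sum()>10 else "")
```

```text
-0.1 0.03 6997 0.041
-0.1 0.08 6493 0.041
-0.12 0.03 6614 0.032
-0.12 0.08 6072 0.032
-0.14 0.03 6509 0.082
-0.14 0.08 6016 0.085
-0.16 0.03 4583 0.082
-0.16 0.08 4356 0.084
-0.18 0.03 820 0.098
-0.18 0.08 820 0.098
-0.2 0.03 68 0.123
-0.2 0.08 0 None
0 1834 [[-12.0, -29.0, 0.0], [147.0, 16.0, 15.0]]
15 940 [[-14.0, 7.0, 15.0], [13.0, 12.0, 30.0]]
30 1242 [[-20.0, -10.0, 30.0], [19.0, 14.0, 45.0]]
45 7455 [[-37.0, -8.0, 45.0], [37.0, 14.0, 60.0]]
60 10069 [[-49.0, -8.0, 60.0], [48.0, 18.0, 75.0]]
75 21736 [[-58.0, -5.0, 75.0], [58.0, 18.0, 90.0]]
90 10905 [[-59.0, 8.0, 90.0], [58.0, 21.0, 102.0]]
105 0
```

Clearance is over 20 mm. I'll shift 8 mm to the front for margin and fold the right clip.

```bash
python3 -m handwheel '[{"tx":-4,"ty":-8,"tz":30,"roll":0},{"tx":0,"ty":0,"tz":22,"roll":0},{"tx":0,"ty":0,"tz":12,"roll":0},{"tx":0,"ty":0,"tz":10,"roll":0},{"tx":0,"ty":0,"tz":10,"roll":0},{"tx":0,"ty":0,"tz":10,"roll":0},{"tx":0,"ty":0,"tz":10,"roll":0},{"tx":0,"ty":0,"tz":10,"roll":0},{"tx":0,"ty":0,"tz":10,"roll":0},{"tx":0,"ty":0,"tz":0,"roll":0}]' >/dev/null; python3 h.py; python3 -m handwheel '[{"tx":4,"ty":0,"tz":3,"roll":0},{"tx":4,"ty":0,"tz":3,"roll":0},{"tx":4,"ty":0,"tz":3,"roll":0},{"tx":4,"ty":0,"tz":1,"roll":0},{"tx":4,"ty":0,"tz":0,"roll":0},{"tx":3,"ty":0,"tz":0,"roll":0},{"tx":0,"ty":0,"tz":0,"roll":0}]'>/dev/null; python3 h.py
```

```text
t 14.9 tray mm [ -10.3 -142.1   53.4] F tray [-0.9  0.   1. ] tool x,y in tray [-0.     1.     0.001] [ 1.     0.    -0.003]
t 15.4833 tray mm [  -9.3 -119.2   45.5] F tray [-1.  -2.9 -2.1] tool x,y in tray [-0.001  1.    -0.001] [ 1.     0.001 -0.   ]
```

```bash
python3 -m handwheel '[{"tx":1,"ty":0,"tz":0,"roll":0},{"tx":1,"ty":0,"tz":0,"roll":0},{"tx":0,"ty":0,"tz":0,"roll":0}]' >/dev/null; python3 h.py; python3 -m handwheel '[{"tx":1,"ty":0,"tz":0,"roll":0},{"tx":1,"ty":0,"tz":0,"roll":0},{"tx":0,"ty":0,"tz":0,"roll":0}]' >/dev/null;python3 h.py
```

```text
t 15.7333 tray mm [  -9.  -116.8   46. ] F tray [0.4 0.  0.7] tool x,y in tray [-0.     1.     0.001] [1. 0. 0.]
t 15.9833 tray mm [  -8.8 -116.2   46.3] F tray [-1.2 -5.   1.3] tool x,y in tray [-0.001  1.    -0.002] [1.    0.001 0.001]
```

```bash
python3 -m handwheel '[{"tx":1,"ty":0,"tz":0,"roll":0},{"tx":1,"ty":0,"tz":0,"roll":0},{"tx":0,"ty":0,"tz":0,"roll":0},{"tx":0,"ty":0,"tz":0,"roll":0}]' >/dev/null; python3 h.py; python3 -m handwheel '[{"tx":-5,"ty":0,"tz":0,"roll":0},{"tx":-20,"ty":0,"tz":0,"roll":0},{"tx":-10,"ty":0,"tz":-30,"roll":0},{"tx":0,"ty":0,"tz":-36,"roll":0},{"tx":0,"ty":0,"tz":-36,"roll":0},{"tx":20,"ty":0,"tz":-36,"roll":0},{"tx":36,"ty":0,"tz":-36,"roll":0},{"tx":36,"ty":0,"tz":-36,"roll":0},{"tx":36,"ty":0,"tz":-10,"roll":0},{"tx":20,"ty":0,"tz":0,"roll":0},{"tx":0,"ty":0,"tz":0,"roll":0},{"tx":0,"ty":0,"tz":0,"roll":0}]' >/dev/null
python3 - <<'E'
from h import *
st()
o=ctrl.get_obs();im,d=optics.get_image("wrist");f=dict(im=im,d=d,pos=o["tool_pos"],rot=o["tool_rot"])
T=(wcloud(f)-TC)@M.T;hsv=cv2.cvtColor(im,cv2.COLOR_RGB2HSV)
w=(abs(T[...,0])<.16)&(abs(T[...,1])<.18)&(T[...,2]>.02)&(T[...,2]<.16)&(hsv[...,0]<20)&(hsv[...,1]>150);k,l,s,c=cv2.connectedComponentsWithStats(w.astype(np.uint8))
for i in range(1,k):
    if s[i,4]>15:q=T[l==i];print("clip",s[i],np.round(np.percentile(q,[2,50,98],axis=0),4).tolist())
cv2.imwrite("pics/w6.png",im[:,:,::-1])
E
```

```text
t 16.3167 tray mm [  -8.8 -116.    46.4] F tray [ -0.8 -10.8  -0.2] tool x,y in tray [-0.     1.    -0.005] [1.    0.    0.001]
t 17.3167 tray mm [ -9.4 -12.2 252.7] F tray [-0.3 -0.8 -0.2] tool x,y in tray [-0.003  1.     0.001] [ 1.     0.003 -0.   ]
clip [259  83  63   6 305] [[-0.0293, 0.0922, 0.0852], [-0.001, 0.094, 0.0868], [0.0265, 0.0959, 0.0885]]
clip [210 158   7  57 188] [[-0.081, -0.031, 0.0851], [-0.0789, -0.0022, 0.087], [-0.0773, 0.0254, 0.0884]]
```

View pics/w6.png

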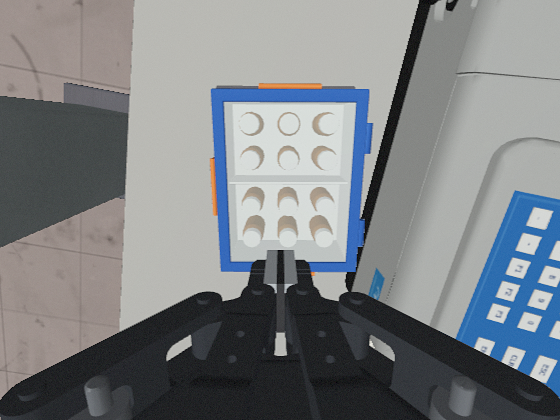

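The lid is flat. The left clip at (290,86) and front clip at (214,187) show only thin edges 3 mm outside the hinge, so both are home. The right clip shows a sliver at (313,274) by the rim, and its hard stop felt the same as the others. I'm handing in.

```bash
python3 -c "
from station import ctrl
print(ctrl.finish_job())"
```

```text
the job is handed in; nothing more can be done
None
```

The lid is shut and the front, left and right clips were each pushed to their hard stop (about 8–12 N measured); I handed the job in at about 17 s, and it returned no verdict.

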